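Take a carded relay off its display peg

ROBOT

A 6-joint arm with a two-finger parallel gripper is mounted at the origin on the work surface. World frame = base frame: x ahead of the robot, y to its left, z up, the work surface at z = 0. Lengths are in m, angles in rad, forces in N, time in s.
With the tool pointing down it reaches from about 0.375 to 0.9 m from the base axis. Payload 3.1 kg.
Tool frame: the origin (TCP) lies at the very end of the fingers, on their centre line; the grasp point (between the pads) lies 19 mm behind it (robot.hold_point_z is the z of the grasp point in the tool frame, in m); z points along the fingers, y is the direction in which the jaws open and shut (so a half turn about z gives the same grasp; the last joint's range is limited). The gripper opens to 87 mm and grips with 3 to 60 N. Pads are 19 mm wide; open, the fingers measure 117 mm over their backs; the gripper's body (75 mm by 190 mm) begins 51 mm behind the grasp point.
Start: joints at [0.985, 0.527, 1.433, -0, 1.181, -0.178], TCP at [0.248, 0.574, 0.223] pointing down, gripper open.
Joint ranges: [-3.08, 3.08], [-0.75, 2.2], [0.22, 2.44], [-1.43, 4.57], [0, 2.65], [-2.85, 2.85]. Speed limits (rad/s): [2.79, 2.79, 3.14, 3.14, 3.14, 3.14].

INTERFACE

Orientations are given as a unit quaternion [x, y, z, w].
In Python, from rig import robot, viewer, spotter gives the robot as it stands.
- The arm moves only by the shell command python3 -m crank 'ROWS' [FORCE]. ROWS is text: rows parted by semicolons, each of 7 numbers parted by spaces: the turn, a rotation vector about the tool's x, y, z in units of 5 degrees (1.0 is 5 degrees), then the shift along the tool's x, y, z in units of 40 mm (1.0 is 40 mm), then the gripper's target within -1 to 1 (shut at 1, half-way at 0, fully open at -1). A call has 1 to 5 rows; each row shifts and turns the pose as measured when the row begins, along the tool's axes as they then stand; what a row does not reach is not made up. A row lasts 1/8 s, in which the tool goes at most 62.5 mm and 10.7 degrees, less where a joint would pass 70% of its speed; a pose out of reach is approached as far as the arm can. A call is refused whole if a number of a shift passes 1 or a number of a turn 1, either way. A call with a gripper value outside its range is refused whole. The fingers move at their own pace and stop on an object; FORCE is the grip in N (left out, the last holds). Time passes only in rows, so rows that do not move let the fingers close. It gives the time, the measured TCP pose, the force and the opening at its end, in the units of the state.
- robot.get_obs(): the state, without advancing time (a new reading comes with each control period).
- viewer.camera(name): name is "scene" or "top" or "wrist"; returns a dict with "img" (480x640x3 uint8, red, green, blue), "camera_matrix" (3x3 intrinsics, pixels), "xyz" and "attitude" of the camera in the world. Camera axes: x right, y down, z forward; pixel columns grow to the right and rows downward; lengths in m; the calibration is good to about 2 mm. A picture is of the moment at which its call begins. There is no depth.
- robot.hand_in(): hands the job in, once; it reports no verdict.
Trained networks look in a picture, given as the dict that the camera call returned (one of the last four; its "shot" number tells which), for a name from the list of things; names that differ only in an ending like _2 or _b are one class to them, and where a whole thing is asked for, a point or a joint stands for the part that bears it (a point fixed in the world has none). Each returns a list of dicts, best first, with "score" (0 to 1); they miss things now and then, are a little off and sometimes report something else, mostly with a low value. They report only what shows in the picture. A call takes as long as a camera call. They do not tell look-alikes from the thing itself.
- spotter.boxes_of(name, picture): "at" ([x, y, z] in m, in the coordinates of the camera as it stood for that picture, good to about 4 mm: the middle of the surface that is visible of it).
The state is a dict: "time": time; "q": joint angles; "joint_velocities": joint speeds; "joint_torque": joint torques, N m; "position": TCP position; "tool_rot": TCP orientation; "ft_force": force on the tool from outside, world axes, zero at the start; "moment": the same for the moment, N m; "grip_width": finger opening in m.
Only numpy, scipy, OpenCV 4.12 (cv2) and the standard library are available. Lean on these libraries where they do the work, as an engineer would, in place of code of your own. Each camera call takes 0.05 s, during which the arm holds its last target.

TASK

Take the orange-tabbed relay pack off its display peg: lift it by its tab so that its hole clears the upturned tip while you slide it off, without wrenching it against the rack. Then set it down gently, standing tab up, inside the green job box, and leave the blue-tabbed fuse pack hanging where it is.

Things in the scene. Friction and masses are not known exactly. Their poses are not given: they have to be found in the camera images.
- relay_pack_center (a point): Orange-tabbed rigid pack, black relay in a clear shell, on an outer peg. x thickness (along the peg), y width 60, z up, height 166 mm; 80 g. Point: its centre, 83 above its bottom. From the bottom: shell to 64, 18 thick; strip to 72; hole 34 wide, 72 to 106 (roof, a shallow V, rests on the peg); tab 106 to 166, 5 thick: pinch it from above, closing along x.
- fuse_pack_center (a point): The same pack with a blue tab and coloured fuses, hanging on the other outer peg; same point and axes. Not to be moved.
- rack: Steel rack, fixed. Origin: centre of its underside, z up. Base 130 (x) by 340 (y) by 12 mm. Crossbar along y at x = 0, top 156 up. Three 6 mm wire pegs at y = -90, 0 (empty), 90, axis 150 up, run level towards -x to x = -85, then turn up to an end at x = -98, top 167 up. Packs hang at x = -40 to -60. A pack raised 15 to 26 mm (best 20) slides level towards -x over the tip.
- job_box_in (a point): Centre of the inner floor of the green open-topped box, fixed to the bench; 5 mm above the bench, z up. Inside 56 mm (its x) by 110 mm (its y), walls 5 mm thick, rim 80 mm above this point. It stands left or right of the rack, nearer the robot; a like grey box with scrap in it stands on the other side.
There are look-alikes about, which are no part of the job. Of the things like the part that bears relay_pack_center, leave any that is yellow; of the rest the larger one is meant.

How it is judged:
By the outcome, as a careful person would: the job done as asked, in the order asked, and still so for the second after the job is handed in, with the robot touching nothing.
It also fails if it takes over 45 s, if anything falls off the work surface, if the arm or the gripper's body presses on something with over 40 N, if the wrist force passes 120 N, or if a joint passes its speed limit or range.

## Working session

There is one attempt and no reset: what is moved stays moved. The work goes in short steps, Python scripts to look and compute and a shell command to move; the robot and the scene stay as the last step left them, time stands still between calls to the robot, and variables do not carry over. Pictures are saved under pics/ and viewed, and the job is handed in when it is done.

```bash
ls; mkdir -p pics; cat > h.py <<'E'
import numpy as np, cv2
from scipy.spatial.transform import Rotation as R
from rig import robot, viewer, spotter
def Rm(a):
    a=np.array(a,float)
    return a if a.shape==(3,3) else R.from_quat(a).as_matrix()
def shot(name,fn):
    p=viewer.camera(name); cv2.imwrite('pics/'+fn,p['img'][:,:,::-1]); return p
def w(p,c): return np.array(p['xyz'])+Rm(p['attitude'])@np.array(c)
def pix(p,X):
    c=Rm(p['attitude']).T@(np.array(X)-p['xyz']); u=np.array(p['camera_matrix'])@c; return (u[:2]/u[2]).round(1)
def ray(p,uv):
    d=np.linalg.solve(np.array(p['camera_matrix']),[uv[0],uv[1],1.]); return np.array(p['xyz']),Rm(p['attitude'])@d
def onz(p,uv,z):
    o,d=ray(p,uv); return o+d*(z-o[2])/d[2]
def tri(*pairs):
    A=np.zeros((3,3));b=np.zeros(3)
    for p,uv in pairs:
        o,d=ray(p,uv); d/=np.linalg.norm(d); M=np.eye(3)-np.outer(d,d); A+=M;b+=M@o
    return np.linalg.solve(A,b)
E
python3 - <<'E'
from h import *
np.set_printoptions(precision=4,suppress=True)
o=robot.get_obs(); print({k:np.round(v,3) for k,v in o.items()}); print(robot.hold_point_z)
for n in ['scene','top','wrist']:
    p=shot(n,n+'0.png'); print(n,p['xyz'],p['attitude'],np.array(p['camera_matrix'])[0])
    for t in ['relay_pack_center','fuse_pack_center','rack','job_box_in']:
        try:
            for d in spotter.boxes_of(t,p)[:6]: print(' ',t,round(d['score'],2),w(p,d['at']),pix(p,w(p,d['at'])))
        except Exception as e: print(t,e)
E
```

```text
pics
{'time': np.float64(0.0), 'q': array([ 0.984,  0.528,  1.434, -0.   ,  1.181, -0.179]), 'joint_velocities': array([ 0.001, -0.001, -0.   ,  0.002,  0.   , -0.001]), 'joint_torque': array([  0.   , -44.004, -17.659,   0.063,   0.058,  -0.   ]), 'position': array([0.247, 0.573, 0.222]), 'tool_rot': array([ 0.202,  0.979, -0.001, -0.   ]), 'ft_force': array([-0.613, -0.068, -0.494]), 'moment': array([-0.076, -0.079,  0.004]), 'grip_width': np.float64(0.087)}
-0.0187
scene [ 1.0586 -0.5525  0.9805] [ 0.8675  0.3557 -0.1307 -0.3223] [544.2484   0.     315.9037]
  relay_pack_center 0.94 [0.4275 0.0002 0.0763] [287.4 218.4]
  relay_pack_center 0.84 [0.6123 0.0735 0.1494] [373.4 222.1]
  relay_pack_center 0.72 [0.6394 0.2261 0.081 ] [423.8 213.2]
  fuse_pack_center 0.66 [ 0.5839 -0.1017  0.1494] [303.4 261.9]
  rack 0.8 [ 0.6483 -0.0255  0.0104] [350.8 298.7]
  rack 0.21 [0.6132 0.0721 0.15  ] [373.3 222.4]
  job_box_in 0.97 [0.481  0.2958 0.0502] [388.1 174.9]
top [0.4608 0.0231 0.9916] [ 0.7067 -0.7054  0.0446 -0.0318] [475.4796   0.     316.9834]
  relay_pack_center 0.94 [0.6055 0.082  0.1451] [275.8 207.1]
  relay_pack_center 0.8 [ 0.4295 -0.0005  0.0596] [320.4 304.2]
  relay_pack_center 0.58 [0.6262 0.2334 0.0575] [202.4 204. ]
  fuse_pack_center 0.92 [ 0.5826 -0.089   0.1411] [370.4 220.4]
  rack 0.77 [ 0.643  -0.0081  0.0101] [323.4 200.6]
  job_box_in 0.7 [0.4756 0.3054 0.0105] [170.1 280.6]
wrist [0.1863 0.5997 0.3847] [0.8291 0.5449 0.0692 0.104 ] [411.7133   0.     312.0733]
```

View pics/scene0.png

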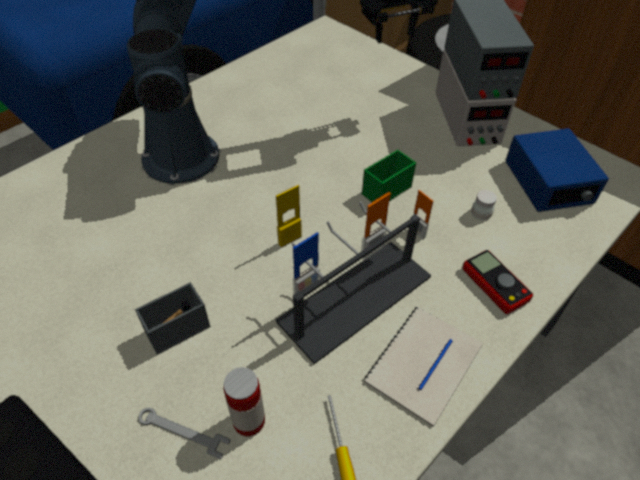

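View pics/top0.png

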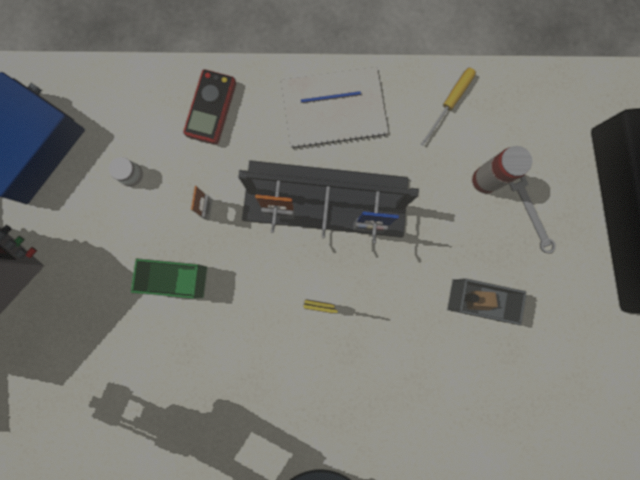

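```bash
python3 - <<'E'
import cv2
t=cv2.imread('pics/top0.png');s=cv2.imread('pics/scene0.png')
cv2.imwrite('pics/tc.png',cv2.resize(t[150:300,180:380],None,fx=4,fy=4,interpolation=cv2.INTER_CUBIC))
cv2.imwrite('pics/sc.png',cv2.resize(s[140:290,270:470],None,fx=4,fy=4,interpolation=cv2.INTER_CUBIC))
E
```

```text
(no output)
```

View pics/tc.png

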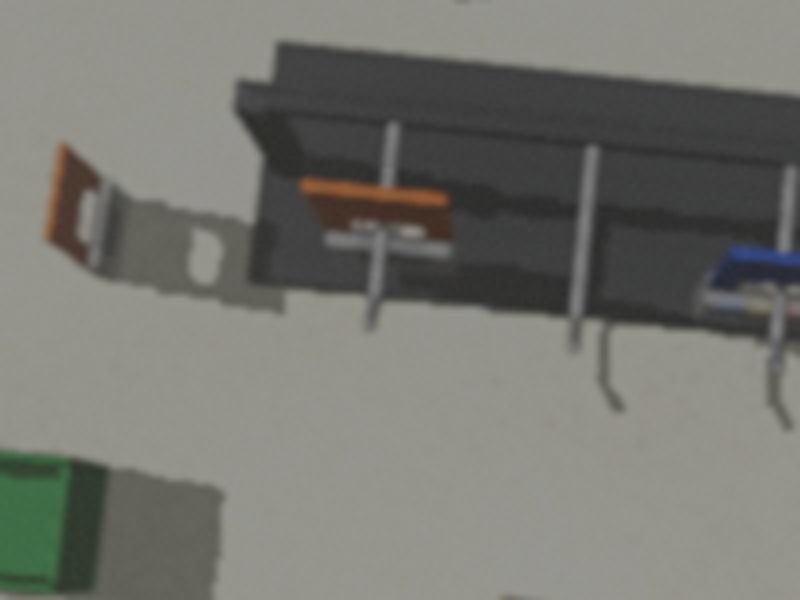

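View pics/sc.png

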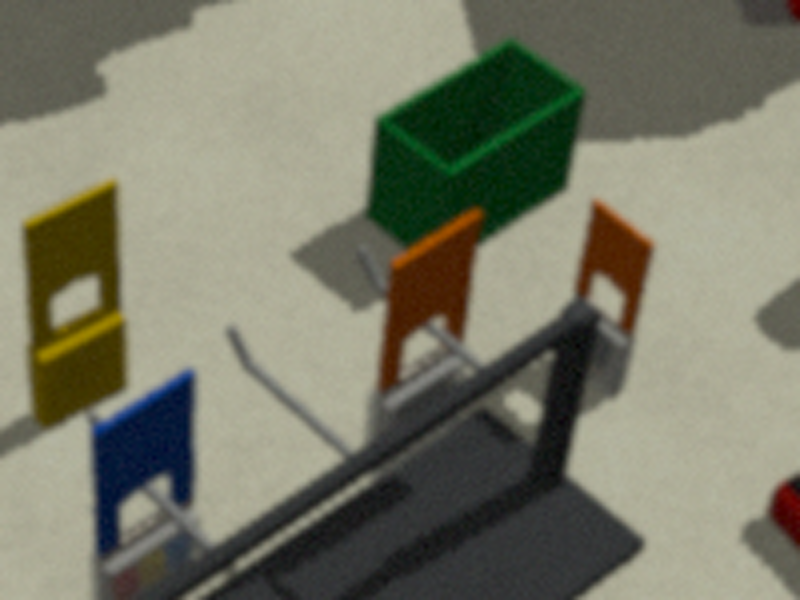

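```bash
python3 - <<'E'
from h import *
np.set_printoptions(precision=4,suppress=True)
t=viewer.camera('top');s=viewer.camera('scene')
T=lambda x,y:(180+x/4-.375,150+y/4-.375)
S=lambda x,y:(270+x/4-.375,140+y/4-.375)
a=tri((t,T(302,186)),(s,S(482,211)));b=tri((t,T(448,200)),(s,S(392,264)))
print('tab',a,b,(a+b)/2,np.linalg.norm(a-b),np.degrees(np.arctan2(-(a-b)[0],(a-b)[1])))
print('midtip',tri((t,T(575,347)),(s,S(232,330))), 'tip L',tri((t,T(370,327)),(s,S(363,250))))
# small orange
c=tri((t,T(64,145)),(s,S(650,243)));d=tri((t,T(46,238)),(s,S(597,203)));print('small',c,d,np.linalg.norm(c-d))
# green box rim corners
gs=[S(380,120),S(512,42),S(580,93),S(450,168)]
for g in gs: print('rim',onz(s,g,.085))
for x in [t]: 
  for uv in [(135,260),(205,264),(204,298),(133,293)]: print('toprim',onz(t,uv,.085))
for q in [(a+b)/2]: print(pix(t,q),pix(s,q))
cv2.imwrite('pics/gt.png',cv2.resize(t['img'][240:320,110:230,::-1],None,fx=6,fy=6,interpolation=cv2.INTER_CUBIC))
cv2.imwrite('pics/gs.png',cv2.resize(s['img'][140:220,350:430,::-1],None,fx=7,fy=7,interpolation=cv2.INTER_CUBIC))
E
```

```text
tab [0.6143 0.1133 0.2083] [0.6079 0.052  0.2105] [0.6111 0.0826 0.2094] 0.06167815738668689 -5.9623128042240925
midtip [ 0.5519 -0.0023  0.1616] tip L [0.5608 0.0879 0.1605]
small [0.6487 0.2321 0.1245] [0.6061 0.2404 0.1202] 0.04359105690730368
rim [0.4498 0.2385 0.085 ]
rim [0.461  0.3519 0.085 ]
rim [0.5213 0.3438 0.085 ]
rim [0.5075 0.2359 0.085 ]
toprim [0.5134 0.3515 0.085 ]
toprim [0.506  0.2192 0.085 ]
toprim [0.442  0.2194 0.085 ]
toprim [0.4513 0.3527 0.085 ]
[272.8 197.3] [378.4 199. ]
```

View pics/gt.png

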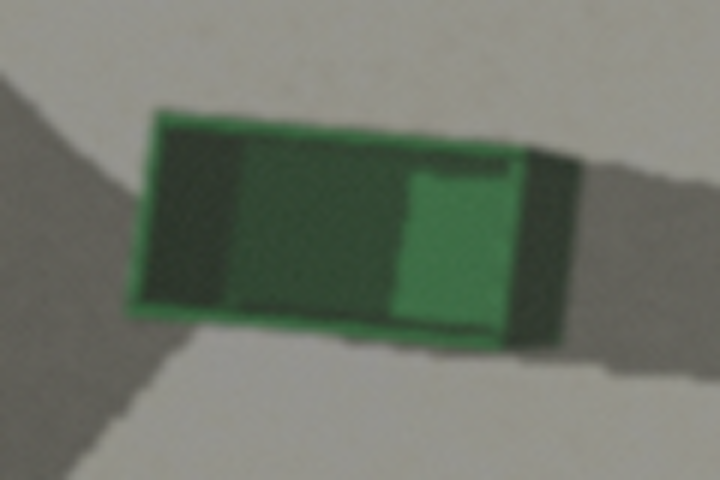

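View pics/gs.png

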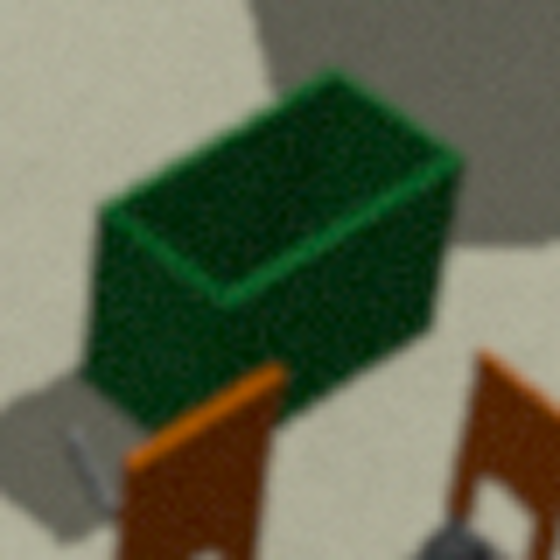

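```bash
python3 - <<'E'
from h import *
np.set_printoptions(precision=4,suppress=True)
t=viewer.camera('top');s=viewer.camera('scene')
T=lambda x,y:(110+x/6-.42,240+y/6-.42)
S=lambda x,y:(350+x/7-.43,140+y/7-.43)
tt=[T(156,110),T(527,148),T(505,350),T(128,317)]
ss=[S(465,158),S(225,303),S(101,208),S(335,66)]
# order: top TL=(+x,+y), TR=(+x,-y), BR=(-x,-y), BL=(-x,+y)
P=np.array([tri((t,a),(s,b)) for a,b in zip(tt,ss)]);print(P,P.mean(0))
for pr,uv in ((t,tt),(s,ss)):
    Q=np.array([onz(pr,u,.085) for u in uv]);m=Q.mean(0);e=(Q[0]+Q[3]-Q[1]-Q[2])/2;f=(Q[0]+Q[1]-Q[2]-Q[3])/2
    print('c',m,np.linalg.norm(e),np.linalg.norm(f),np.degrees(np.arctan2(-e[0],e[1])),np.degrees(np.arctan2(f[1],f[0])))
# tool for tab
o=robot.get_obs(); M=Rm(o['tool_rot']);print(M,o['position'])
E
```

```text
[[0.5182 0.3533 0.0793]
 [0.5063 0.2352 0.0805]
 [0.4433 0.2413 0.0799]
 [0.4532 0.3599 0.0789]] [0.4803 0.2974 0.0797]
c [0.4793 0.2949 0.085 ] 0.11800175870949592 0.06440374883404996 -5.354597142042912 -4.954494907947795
c [0.4843 0.2934 0.085 ] 0.11702254411263752 0.06314925598714985 -5.514049739147519 -5.923145238113297
[[-0.918   0.3966 -0.    ]
 [ 0.3966  0.918   0.    ]
 [ 0.      0.     -1.    ]] [0.2478 0.5737 0.2226]
```

Candidates in the top picture: the yellow standing pack (320,304) is excluded by colour. The small orange standing pack (202,202) has a top edge about 44 mm wide, so it's excluded by size. The orange pack on the left outer peg (275,202) is about 60 mm wide and is the one I want. The blue pack (370,220) stays where it is. The close crops confirm this choice, and the green box is at left (170,280).

```bash
cat > plan.py <<'E'
import sys
from h import *
def plan(pos,yawdeg):
    o=robot.get_obs(); M=Rm(o['tool_rot']); 
    yx=np.array([np.cos(np.radians(yawdeg)),np.sin(np.radians(yawdeg)),0]); z=np.array([0,0,-1.])
    D=np.stack([np.cross(yx,z),yx,z],1)
    print('t',round(o['time'],2),'pos',np.round(o['position'],4),'w',round(o['grip_width'],4),'F',np.round(o['ft_force'],1),'yaw',np.degrees(np.arctan2(M[1,1],M[0,1])).round(2))
    print('turn',(R.from_matrix(M.T@D).as_rotvec(degrees=True)/5).round(2),'shift(now)',(M.T@(np.array(pos)-o['position'])/.04).round(2),'shift(after)',(D.T@(np.array(pos)-o['position'])/.04).round(2))
plan([float(v) for v in sys.argv[1:4]],float(sys.argv[4]))
E
python3 -m crank '0 0 1 0 0 -0.5 -0.5;0 0 1 0 0 -0.5 -0.3;0 0 1 0 0 0 0;0 0 1 0 0 0 0;0 0 1 0 0 0 0' 10
python3 -m crank '0 0 1 0 0 0 0;0 0 1 0 0 0 0;0 0 1 0 0 0 0;0 0 1 0 0 0 0;0 0 1 0 0 0 0'
python3 plan.py .611 .083 .265 -5.7
```

```text
time: 1.58
position: [0.2478, 0.5736, 0.2638]
tool_rot: [0.416, 0.909, -0.0, -0.0]
ft_force: [-0.2, 0.4, 0.1]
grip_width: 0.0468
time: 2.2
position: [0.2476, 0.5734, 0.2639]
tool_rot: [0.609, 0.793, -0.0, 0.0]
ft_force: [0.2, -0.9, 1.1]
grip_width: 0.0434
t 2.2 pos [0.2476 0.5734 0.2639] w 0.0434 F [ 0.2 -0.9  1.1] yaw 14.96
turn [-0.    0.    4.13] shift(now) [-14.19   5.61  -0.03] shift(after) [-11.3   10.26  -0.03]
```

```bash

python3 -m crank '0 0 1 0 0 0 0;0 0 1 0 0 0 0;0 0 1 0 0 0 0;0 0 1 0 0 0 0;0 0 0.13 -0.9 0.9 0 0'
python3 -m crank '0 0 0 -0.9 0.85 0 0;0 0 0 -0.9 0.85 0 0;0 0 0 -0.9 0.85 0 0;0 0 0 -0.9 0.85 0 0;0 0 0 -0.9 0.85 0 0' | head -2
python3 plan.py .611 .083 .265 -5.7
```

```text
time: 2.82
position: [0.2786, 0.5355, 0.2638]
tool_rot: [0.744, 0.668, 0.0, -0.0]
ft_force: [2.4, -0.8, -0.2]
grip_width: 0.0433
time: 3.45
position: [0.4326, 0.3333, 0.2642]
t 3.45 pos [0.4326 0.3333 0.2642] w 0.0434 F [1.6 0.4 0.5] yaw -5.96
turn [ 0.03 -0.03 -0.05] shift(now) [-5.76  5.09 -0.02] shift(after) [-5.78  5.06 -0.02]
```

Stop short over the target and check with the wrist camera.

```bash

python3 -m crank '0 0 0 -1 0.8 0 0;0 0 0 -1 0.8 0 0;0 0 0 -1 0.8 0 0;0 0 0 -0.8 0.8 0 0;0 0 0 0 0 0 0' | head -2
python3 plan.py .611 .083 .265 -5.7
python3 - <<'E'
from h import *
p=shot('wrist','w1.png')
q=shot('top','t1.png')
print([pix(p,x) for x in ([.614,.113,.213],[.608,.052,.213])])
for d in spotter.boxes_of('relay_pack_center',p): print(d['score'],w(p,d['at']),pix(p,w(p,d['at'])))
E
```

```text
time: 4.08
position: [0.5502, 0.1602, 0.265]
t 4.08 pos [0.5502 0.1602 0.265 ] w 0.0437 F [0.8 0.2 0.3] yaw -6.26
turn [ 0.07 -0.04 -0.11] shift(now) [-1.75  1.72  0.  ] shift(after) [-1.77  1.7   0.  ]
[array([430.9, 325.3]), array([424.9, 418.2])]
0.77 [0.61194839 0.11052032 0.11011625] [392.3 271. ]
0.67 [0.62367995 0.23325373 0.08000414] [390.1 114.6]
0.56 [0.46750612 0.2955853  0.02142051] [204.4  66.4]
```

View pics/w1.png

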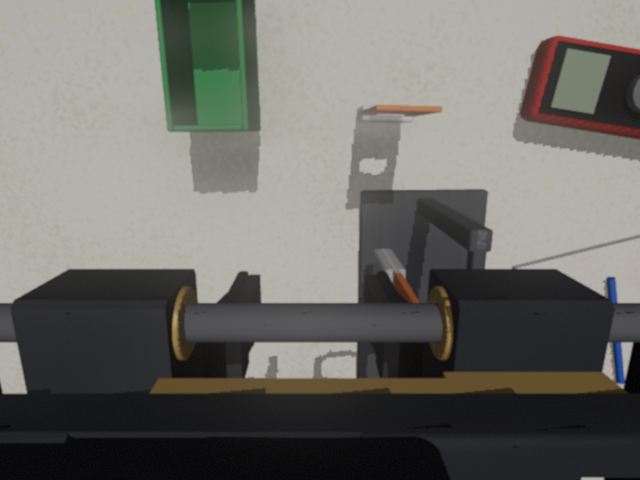

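```bash

python3 -m crank '0.05 -0.03 -0.1 -0.9 0.8 0 0;0 0 0 -0.8 0.8 0 0;0 0 0 0 0.1 0 0;0 0 0 0 0 0 0' | head -2
python3 plan.py .611 .083 .265 -5.7
python3 - <<'E'
from h import *
p=shot('scene','s2.png')
cv2.imwrite('pics/s2c.png',cv2.resize(p['img'][120:280,290:450,::-1],None,fx=3.7,fy=3.7,interpolation=cv2.INTER_CUBIC))
q=shot('top','t2.png');cv2.imwrite('pics/t2c.png',cv2.resize(q['img'][130:290,200:360,::-1],None,fx=3.7,fy=3.7,interpolation=cv2.INTER_CUBIC))
p=shot('wrist','w2.png')
E
```

```text
time: 4.72
position: [0.6051, 0.0947, 0.2646]
t 4.72 pos [0.6051 0.0947 0.2646] w 0.0434 F [-0.2 -1.3  0.5] yaw -4.9
turn [-0.05 -0.04  0.16] shift(now) [-0.28  0.17 -0.01] shift(after) [-0.28  0.18 -0.01]
```

View pics/s2c.png

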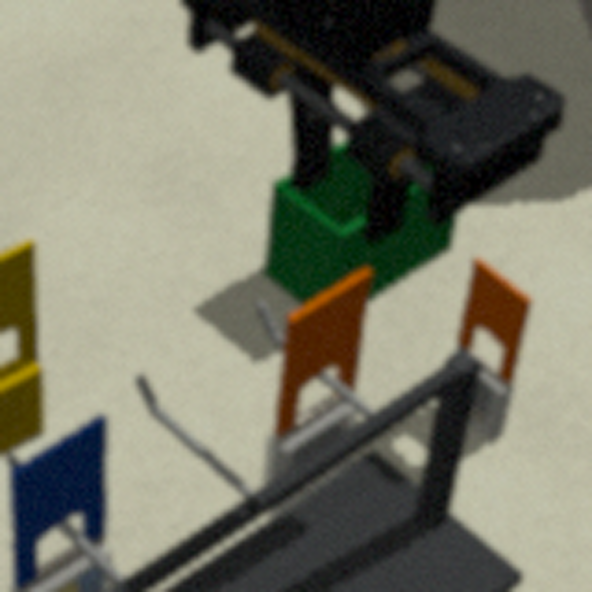

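View pics/w2.png

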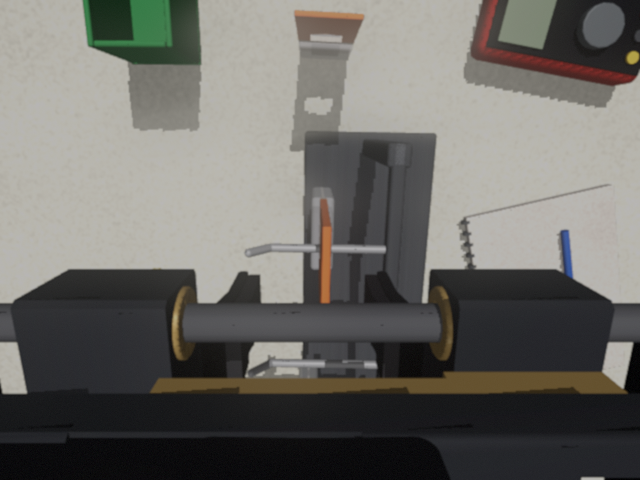

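```bash

python3 -m crank '-0.04 -0.04 0.15 -0.28 0.18 0 0;0 0 0 0 0 0 0;0 0 0 0 0 0 0' | head -2
python3 plan.py .611 .083 .17 -5.7
python3 - <<'E'
from h import *
p=shot('wrist','w3.png')
print([pix(p,x) for x in ([.614,.113,.213],[.608,.052,.213])])
E
```

```text
time: 5.25
position: [0.6105, 0.0836, 0.2651]
t 5.25 pos [0.6105 0.0836 0.2651] w 0.0433 F [-0.   0.4 -0.8] yaw -5.54
turn [-0.01  0.01  0.03] shift(now) [-0.01  0.02  2.38] shift(after) [-0.01  0.01  2.38]
[array([312.3, 204.2]), array([312.1, 311.7])]
```

View pics/w3.png

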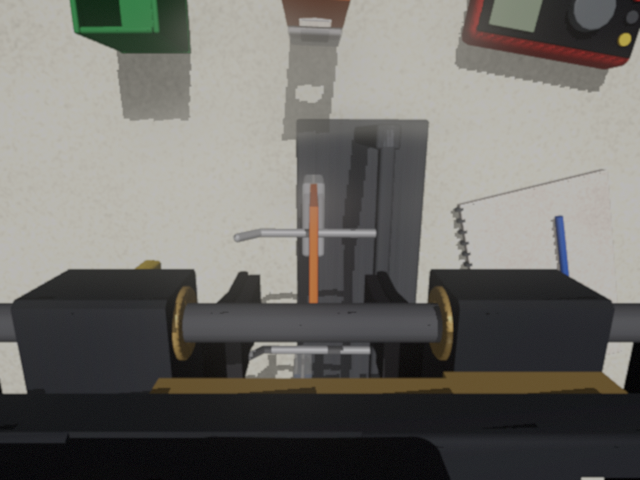

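The wrist view shows the tab centred between the fingers: its edge is at col 314, its far end at row 208, and I predicted (312,204). Descending.

```bash

python3 -m crank '0 0 0 0 0 0.8 0;0 0 0 0 0 0.8 0;0 0 0 0 0 0.7 0;0 0 0 0 0 0 0' | head -4
python3 plan.py .611 .083 .17 -5.7
```

```text
time: 5.8
position: [0.6116, 0.0836, 0.1722]
tool_rot: [0.741, 0.672, 0.001, 0.001]
ft_force: [-0.4, -0.0, -0.5]
t 5.8 pos [0.6116 0.0836 0.1722] w 0.0437 F [-0.4 -0.  -0.5] yaw -5.55
turn [0.03 0.   0.03] shift(now) [-0.02 -0.01  0.05] shift(after) [-0.02 -0.01  0.05]
```

```bash

python3 -m crank '0 0 0 0 0 0 0.5;0 0 0 0 0 0 1;0 0 0 0 0 0 1;0 0 0 0 0 0 1;0 0 0 0 0 0 1' 20
python3 - <<'E'
from h import *
p=shot('scene','s4.png')
cv2.imwrite('pics/s4c.png',cv2.resize(p['img'][120:280,290:450,::-1],None,fx=3.7,fy=3.7,interpolation=cv2.INTER_CUBIC))
p=shot('wrist','w4.png')
E
python3 plan.py .611 .083 .192 -5.7
```

```text
time: 6.42
position: [0.6145, 0.0836, 0.1769]
tool_rot: [0.74, 0.672, 0.004, 0.004]
ft_force: [0.3, 0.5, -1.2]
grip_width: 0.005
t 6.53 pos [0.6145 0.0836 0.1767] w 0.0054 F [-0.1  0.5  1.1] yaw -5.55
turn [ 0.13 -0.    0.03] shift(now) [-0.02 -0.08 -0.38] shift(after) [-0.02 -0.09 -0.38]
```

View pics/s4c.png

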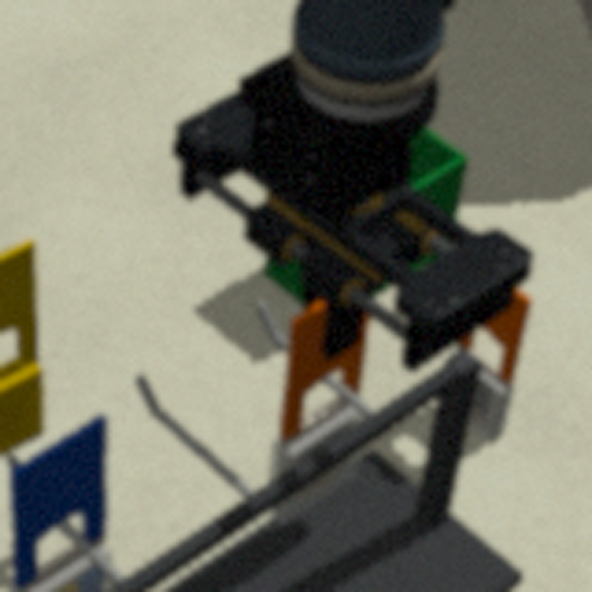

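View pics/w4.png

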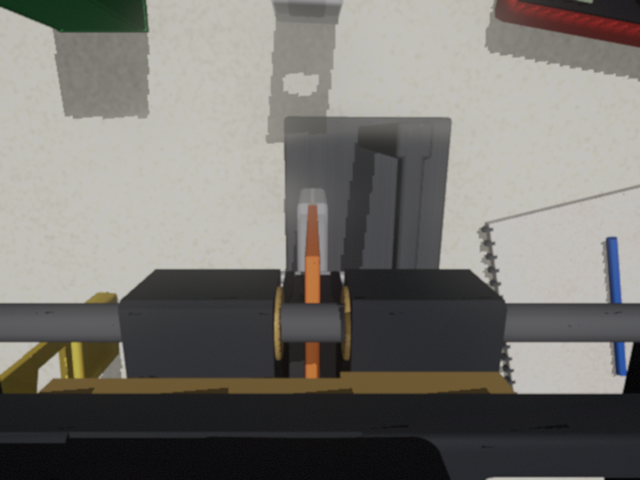

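Firmly gripped at 5 mm, and the pack has come up about 4 mm with the closing. I'll lift it about 16 mm more and check.

```bash

python3 -m crank '0.1 0 0 0 -0.05 -0.15 1;0 0 0 0 0 -0.15 1;0 0 0 0 0 -0.1 1' 25
python3 - <<'E'
from h import *
p=shot('scene','s5.png')
cv2.imwrite('pics/s5c.png',cv2.resize(p['img'][160:270,320:430,::-1],None,fx=5,fy=5,interpolation=cv2.INTER_CUBIC))
p=shot('wrist','w5.png')
E
python3 plan.py .611 .083 .192 -5.7
```

```text
time: 6.9
position: [0.612, 0.0838, 0.1933]
tool_rot: [0.74, 0.672, 0.0, 0.0]
ft_force: [0.3, -0.7, -0.8]
grip_width: 0.0048
t 7.0 pos [0.6123 0.0838 0.1935] w 0.0046 F [ 1.2  0.6 -1. ] yaw -5.55
turn [ 0.02 -0.    0.03] shift(now) [-0.02 -0.03  0.04] shift(after) [-0.02 -0.03  0.04]
```

View pics/s5c.png

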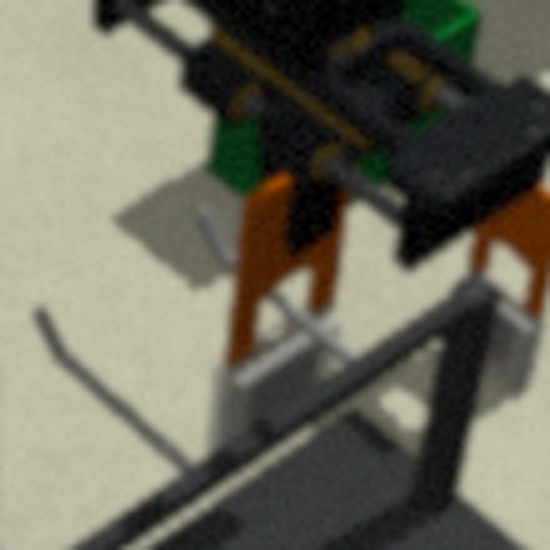

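```bash
python3 - <<'E'
from h import *
a=cv2.imread('pics/scene0.png');b=cv2.imread('pics/s5.png')
s=viewer.camera('scene')
for z in (.21,.22,.23,.24): print(z,pix(s,[.608,.052,z]),pix(s,[.609,.052,z]))
c=np.hstack([cv2.resize(x[185:235,355:405],None,fx=8,fy=8,interpolation=cv2.INTER_NEAREST) for x in (a,b)])
cv2.imwrite('pics/cmp.png',c)
E
```

```text
0.21 [367.1 205.9] [367.5 206.1]
0.22 [367.5 202.3] [367.9 202.6]
0.23 [367.9 198.7] [368.3 198.9]
0.24 [368.3 195. ] [368.7 195.3]
```

View pics/cmp.png

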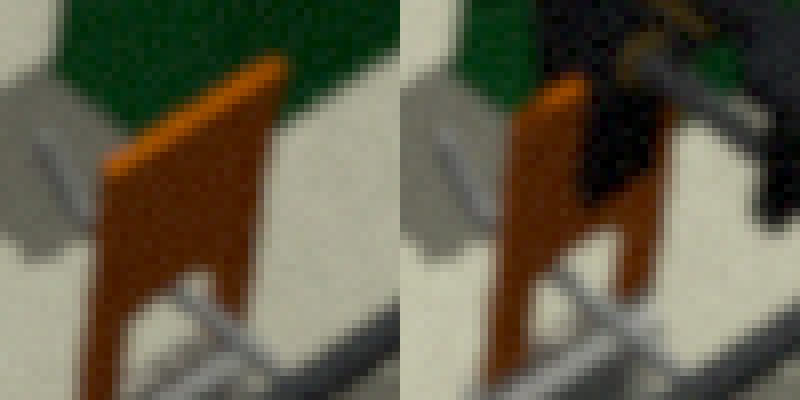

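```bash

python3 -m crank '0 0 0 0 0 -0.08 1;0 0 0 0 -0.3 0 1;0 0 0 0 -0.3 0 1' 25
python3 plan.py .530 .091 .1955 -5.7
```

```text
time: 7.42
position: [0.5868, 0.0861, 0.196]
tool_rot: [0.741, 0.672, 0.0, -0.0]
ft_force: [0.2, 0.0, 0.5]
grip_width: 0.0046
t 7.42 pos [0.5868 0.0861 0.196 ] w 0.0046 F [0.2 0.  0.5] yaw -5.56
turn [-0.   -0.    0.03] shift(now) [-0.02 -1.43  0.01] shift(after) [-0.02 -1.43  0.01]
```

```bash

python3 -m crank '0 0 0 0 -0.35 0 1;0 0 0 0 -0.35 0 1' | head -4
python3 - <<'E'
from h import *
p=shot('scene','s6.png')
cv2.imwrite('pics/s6c.png',cv2.resize(p['img'][150:270,310:430,::-1],None,fx=5,fy=5,interpolation=cv2.INTER_CUBIC))
E
python3 plan.py .522 .092 .1955 -5.7
```

```text
time: 7.68
position: [0.5561, 0.0892, 0.1958]
tool_rot: [0.741, 0.672, -0.0, -0.001]
ft_force: [-0.4, 0.2, -0.6]
t 7.72 pos [0.5534 0.0896 0.1956] w 0.0051 F [-2.3 -0.1 -0.9] yaw -5.52
turn [-0.06  0.    0.04] shift(now) [-0.01 -0.79  0.01] shift(after) [-0.02 -0.79  0.  ]
```

View pics/s6c.png

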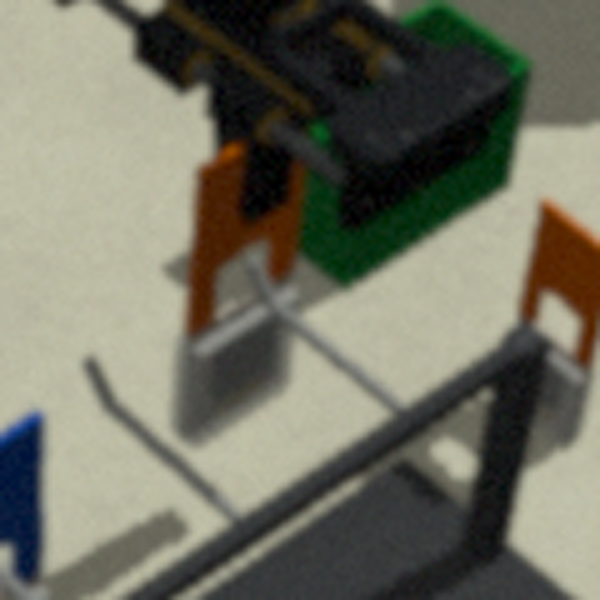

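```bash

python3 -m crank '0 0 0 0 -0.4 0 1;0 0 0 0 -0.4 0 1;0 0 0 0 -0.2 0 1' | head -4
python3 - <<'E'
from h import *
p=shot('scene','s7.png')
cv2.imwrite('pics/s7c.png',cv2.resize(p['img'][150:270,310:430,::-1],None,fx=5,fy=5,interpolation=cv2.INTER_CUBIC))
E
python3 plan.py .515 .092 .24 -5.7
```

```text
time: 8.1
position: [0.5118, 0.0936, 0.1962]
tool_rot: [0.74, 0.672, -0.001, -0.001]
ft_force: [-0.2, 0.1, -1.0]
t 8.15 pos [0.5107 0.0938 0.1962] w 0.0048 F [-0.4 -0.2 -1.4] yaw -5.5
turn [-0.06 -0.    0.04] shift(now) [-0.03  0.1  -1.1 ] shift(after) [-0.03  0.11 -1.1 ]
```

View pics/s7c.png

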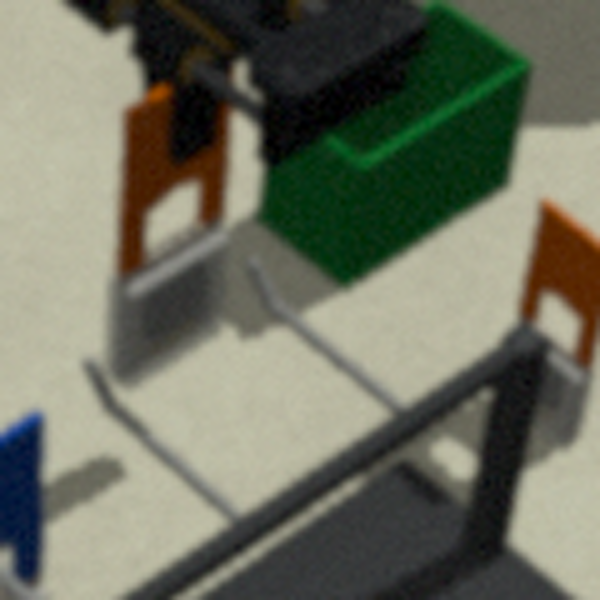

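```bash

python3 -m crank '-0.06 0 0 0 0 -0.4 1;0 0 0 0 0 -0.5 1;0 0 0 0 0 -0.3 1;0 0 0 0.5 0 -0.1 1;0 0 0 0.7 0 0 1' | head -4
python3 plan.py .481 .296 .243 -5.5
```

```text
time: 8.78
position: [0.5195, 0.1407, 0.2542]
tool_rot: [0.742, 0.671, 0.003, 0.003]
ft_force: [0.2, -0.2, -0.3]
t 8.78 pos [0.5195 0.1407 0.2542] w 0.0047 F [ 0.2 -0.2 -0.3] yaw -5.73
turn [ 0.1  -0.   -0.05] shift(now) [ 3.77 -1.35  0.27] shift(after) [ 3.77 -1.33  0.28]
```

```bash

python3 -m crank '0.1 0 0 0.75 -0.27 0 1;0 0 0 0.8 -0.27 0 1;0 0 0 0.8 -0.27 0 1;0 0 0 0.7 -0.27 0 1;0 0 0 0.5 -0.2 0 1' | head -4
python3 -m crank '0 0 0 0.1 -0.05 0 1;0 0 0 0 0 0 1' | head -4
python3 plan.py .481 .296 .243 -5.5
python3 - <<'E'
from h import *
p=shot('top','t8.png')
cv2.imwrite('pics/t8c.png',cv2.resize(p['img'][220:340,90:250,::-1],None,fx=5,fy=5,interpolation=cv2.INTER_CUBIC))
p=shot('scene','s8.png')
cv2.imwrite('pics/s8c.png',cv2.resize(p['img'][110:230,330:450,::-1],None,fx=5,fy=5,interpolation=cv2.INTER_CUBIC))
p=shot('wrist','w8.png')
E
```

```text
time: 9.4
position: [0.486, 0.2923, 0.2581]
tool_rot: [0.742, 0.67, 0.004, 0.002]
ft_force: [-0.2, 0.3, -1.2]
time: 9.65
position: [0.4847, 0.2975, 0.2589]
tool_rot: [0.741, 0.671, 0.004, 0.002]
ft_force: [-0.1, -0.4, -0.7]
t 9.65 pos [0.4847 0.2975 0.2589] w 0.0047 F [-0.1 -0.4 -0.7] yaw -5.68
turn [ 0.1  -0.04 -0.04] shift(now) [-0.05 -0.09  0.4 ] shift(after) [-0.05 -0.09  0.4 ]
```

View pics/s8c.png

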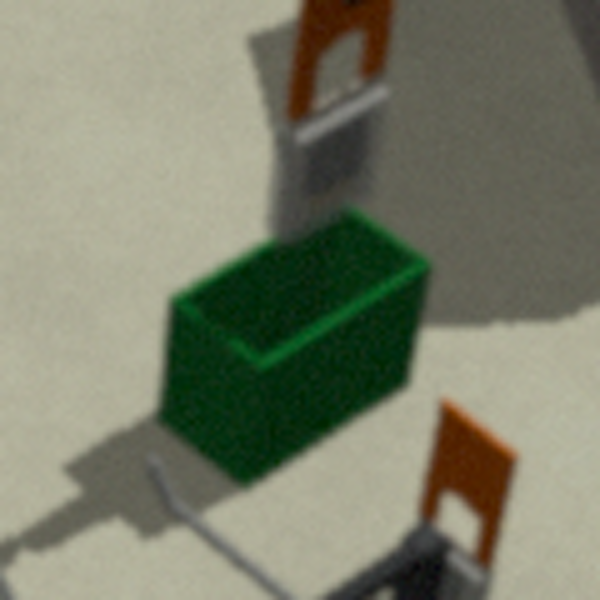

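View pics/w8.png

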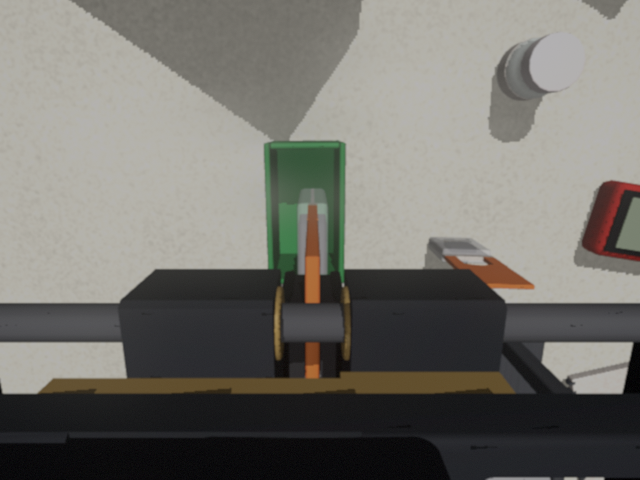

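```bash

python3 -m crank '0.1 -0.04 0 -0.05 -0.11 0.2 1;0 0 0 0 0 0.1 1' | head -4
python3 - <<'E'
from h import *
np.set_printoptions(precision=4,suppress=True)
p=shot('wrist','w9.png')
import cv2
cv2.imwrite('pics/w9c.png',cv2.resize(p['img'][110:290,220:400,::-1],None,fx=3.3,fy=3.3,interpolation=cv2.INTER_CUBIC))
print([pix(p,x) for x in ([.518,.351,.085],[.452,.358,.085])])
for uv in [(266,143),(345,143)]: print(onz(p,uv,.085))
E
python3 plan.py .480 .296 .18 -5.5
```

```text
time: 10.05
position: [0.4805, 0.2939, 0.2461]
tool_rot: [0.742, 0.67, -0.001, 0.0]
ft_force: [-0.3, -0.5, -1.1]
[array([352.5, 139.5]), array([265.7, 139.2])]
[0.4519 0.3552 0.085 ]
[0.5121 0.349  0.085 ]
t 10.1 pos [0.4806 0.2939 0.2458] w 0.0049 F [-0.9 -0.4 -1.2] yaw -5.87
turn [-0.01  0.01 -0.07] shift(now) [ 0.05 -0.02  1.64] shift(after) [ 0.05 -0.02  1.64]
```

View pics/w9c.png

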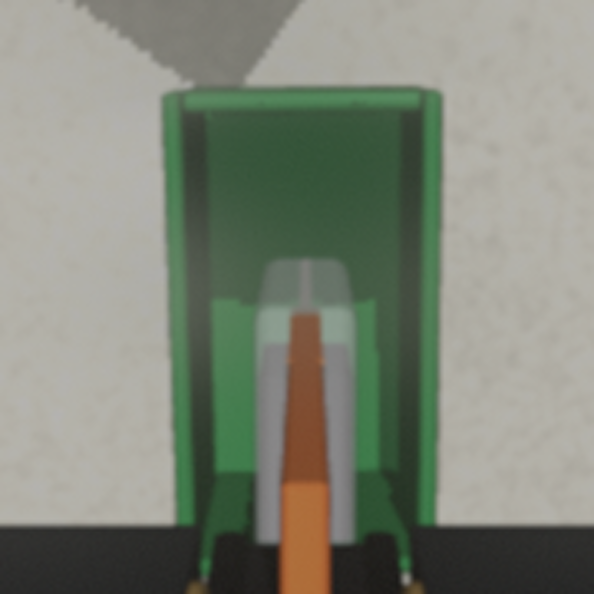

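The pack is centred in the box opening: box walls at crop cols 165–440, pack at 305. Lowering.

```bash

python3 -m crank '0 0 -0.07 0.05 0 0.5 1;0 0 0 0 0 0.5 1;0 0 0 0 0 0.5 1;0 0 0 0 0 0.5 1;0 0 0 0 0 0.2 1' | head -4
python3 plan.py .480 .295 .135 -5.5
```

```text
time: 10.72
position: [0.4824, 0.2954, 0.1554]
tool_rot: [0.741, 0.672, 0.001, 0.001]
ft_force: [-0.6, -0.7, -0.9]
t 10.72 pos [0.4824 0.2954 0.1554] w 0.0052 F [-0.6 -0.7 -0.9] yaw -5.61
turn [ 0.02  0.   -0.02] shift(now) [-0.02 -0.06  0.51] shift(after) [-0.02 -0.06  0.51]
```

```bash

python3 -m crank '0 0 0 0 -0.05 0.15 1;0 0 0 0 0 0.15 1;0 0 0 0 0 0.08 1' | head -4
python3 - <<'E'
from h import *
p=shot('scene','s10.png')
cv2.imwrite('pics/s10c.png',cv2.resize(p['img'][110:230,330:450,::-1],None,fx=5,fy=5,interpolation=cv2.INTER_CUBIC))
p=shot('wrist','w10.png')
cv2.imwrite('pics/w10c.png',cv2.resize(p['img'][50:290,200:440,::-1],None,fx=2.5,fy=2.5,interpolation=cv2.INTER_CUBIC))
E
python3 plan.py .480 .295 .133 -5.5
```

```text
time: 11.1
position: [0.4811, 0.2958, 0.1402]
tool_rot: [0.741, 0.672, 0.001, 0.001]
ft_force: [0.6, 0.3, -1.1]
t 11.2 pos [0.481  0.2957 0.1401] w 0.0047 F [-0.2 -0.6 -1.3] yaw -5.61
turn [ 0.03 -0.01 -0.02] shift(now) [-0.02 -0.02  0.18] shift(after) [-0.02 -0.02  0.18]
```

View pics/s10c.png

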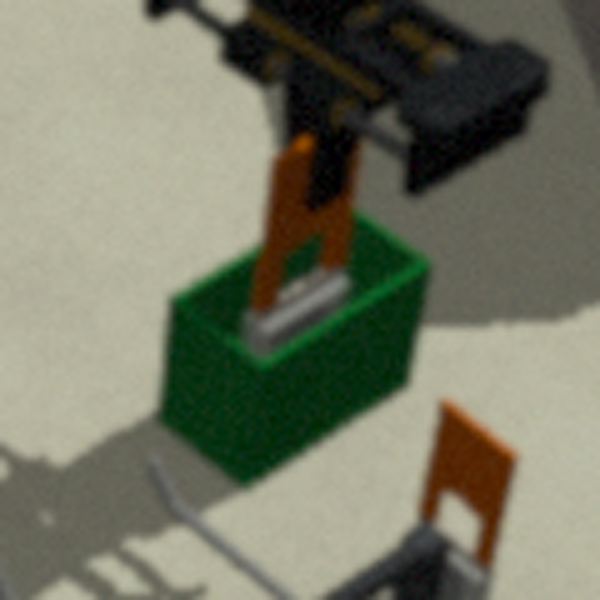

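View pics/w10c.png

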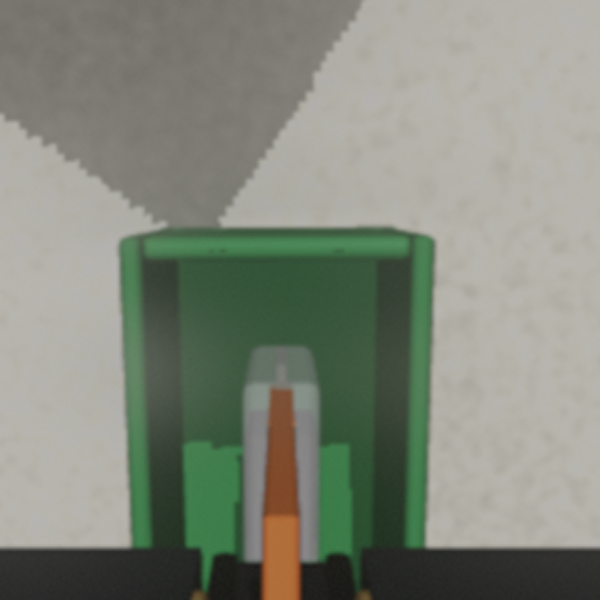

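Now down in 2–3 mm steps, watching the vertical force.

```bash

python3 -m crank '0 0 0 0 0 0.08 1;0 0 0 0 0 0 1' | sed -n 2,4p
python3 -m crank '0 0 0 0 0 0.08 1;0 0 0 0 0 0 1' | sed -n 2,4p
python3 -m crank '0 0 0 0 0 0.06 1' | sed -n 2,4p
```

```text
position: [0.4814, 0.2959, 0.1373]
tool_rot: [0.741, 0.672, 0.002, 0.001]
ft_force: [-0.0, -0.1, -1.2]
position: [0.4821, 0.2962, 0.1347]
tool_rot: [0.741, 0.672, 0.003, 0.001]
ft_force: [-0.1, 0.4, -0.1]
position: [0.4832, 0.2963, 0.1345]
tool_rot: [0.741, 0.672, 0.004, 0.002]
ft_force: [-4.0, -2.9, 24.2]
```

```bash

python3 -m crank '0.08 0 0 0 0 -0.01 1' | sed -n 2,4p
python3 -m crank '0 0 0 0 0 0 1' | sed -n 2,4p
python3 plan.py .481 .296 .1345 -5.5
```

```text
position: [0.4833, 0.2964, 0.1355]
tool_rot: [0.741, 0.672, 0.002, -0.0]
ft_force: [0.4, 0.7, -1.3]
position: [0.4834, 0.2964, 0.1355]
tool_rot: [0.741, 0.672, 0.002, -0.0]
ft_force: [0.2, -0.2, -0.8]
t 12.07 pos [0.4834 0.2964 0.1355] w 0.0047 F [ 0.2 -0.2 -0.8] yaw -5.59
turn [ 0.02 -0.03 -0.02] shift(now) [-0.02 -0.06  0.03] shift(after) [-0.02 -0.06  0.03]
```

```bash

python3 -m crank '0 0 0 0 0 0.02 1' 5| sed -n 2,4p
python3 -m crank '0 0 0 0 0 0 0.75;0 0 0 0 0 0 0.6;0 0 0 0 0 0 0.5;0 0 0 0 0 0 0.5' 
python3 - <<'E'
from h import *
p=shot('scene','s11.png')
cv2.imwrite('pics/s11c.png',cv2.resize(p['img'][110:230,330:450,::-1],None,fx=5,fy=5,interpolation=cv2.INTER_CUBIC))
p=shot('wrist','w11.png')
cv2.imwrite('pics/w11c.png',cv2.resize(p['img'][110:350,200:440,::-1],None,fx=2.5,fy=2.5,interpolation=cv2.INTER_CUBIC))
E
```

```text
position: [0.4834, 0.2965, 0.1346]
tool_rot: [0.741, 0.672, 0.002, -0.0]
ft_force: [-0.2, -0.1, 4.7]
time: 12.7
position: [0.4828, 0.2963, 0.1336]
tool_rot: [0.741, 0.672, 0.001, -0.001]
ft_force: [0.6, -0.5, 0.2]
grip_width: 0.0208
```

View pics/w11c.png

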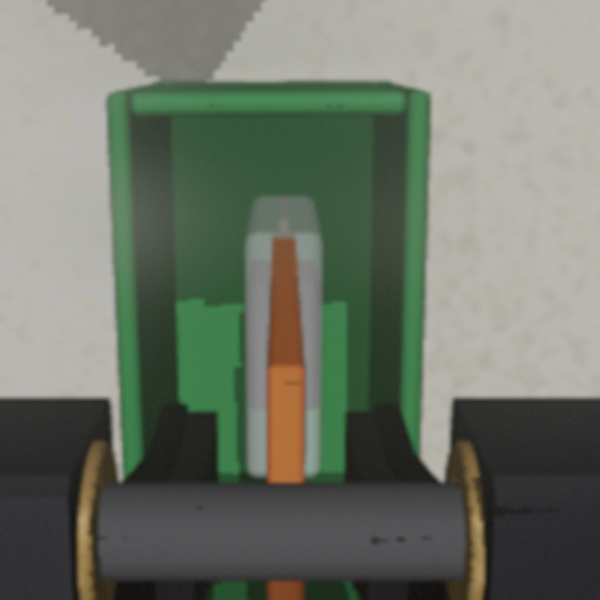

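View pics/s11c.png

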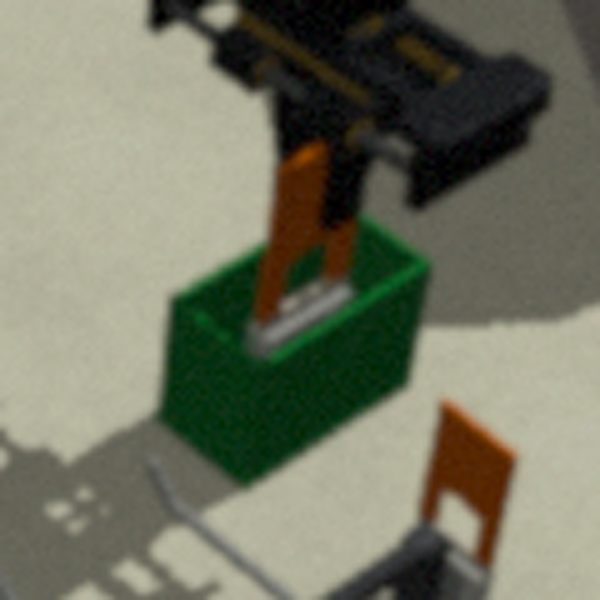

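The pack stands upright and free between the fingers. Retreating straight up.

```bash

python3 -m crank '0 0 0 0 0 0 0.2;0 0 0 0 0 -0.3 0.1;0 0 0 0 0 -0.6 0.1;0 0 0 0 0 -0.8 0.1;0 0 0 0 0 -0.8 0.1' | sed -n 2,4p
python3 -m crank '0 0 0 0 0 -0.6 0.1;0 0 0 0.3 -0.8 0 0.1;0 0 0 0.3 -0.8 0 0.1;0 0 0 0.3 -0.8 0 0.1;0 0 0 0 0 0 0.1' | sed -n 2,4p
python3 - <<'E'
from h import *
p=shot('scene','s12.png'); q=shot('top','t12.png')
for n in ('relay_pack_center','fuse_pack_center'):
  for c in (p,q):
    for d in spotter.boxes_of(n,c)[:4]: print(n,round(d['score'],2),w(c,d['at']).round(3))
E
```

```text
position: [0.4814, 0.2954, 0.2361]
tool_rot: [0.741, 0.672, -0.001, -0.002]
ft_force: [0.5, -0.3, 0.6]
position: [0.3903, 0.3427, 0.2695]
tool_rot: [0.741, 0.671, 0.006, 0.001]
ft_force: [0.4, 0.3, 0.4]
relay_pack_center 0.79 [ 0.431 -0.002  0.08 ]
relay_pack_center 0.57 [0.488 0.285 0.119]
relay_pack_center 0.57 [0.638 0.226 0.081]
relay_pack_center 0.67 [0.48  0.283 0.072]
relay_pack_center 0.58 [0.625 0.232 0.059]
relay_pack_center 0.54 [ 0.429 -0.     0.063]
fuse_pack_center 0.9 [ 0.586 -0.1    0.148]
fuse_pack_center 0.22 [0.485 0.288 0.114]
fuse_pack_center 0.66 [ 0.578 -0.089  0.143]
```

View pics/s12.png

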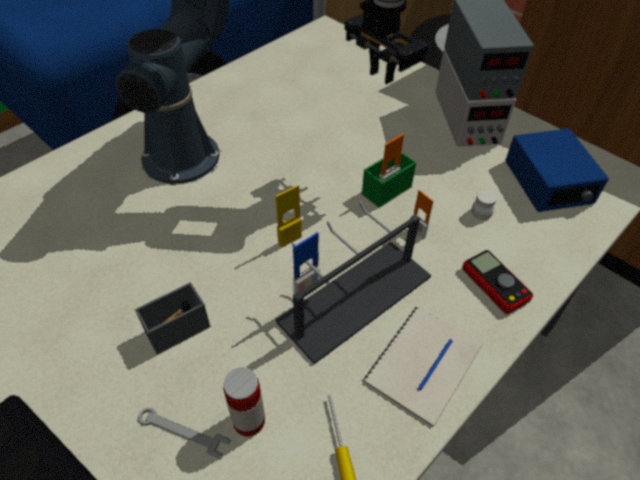

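View pics/t12.png

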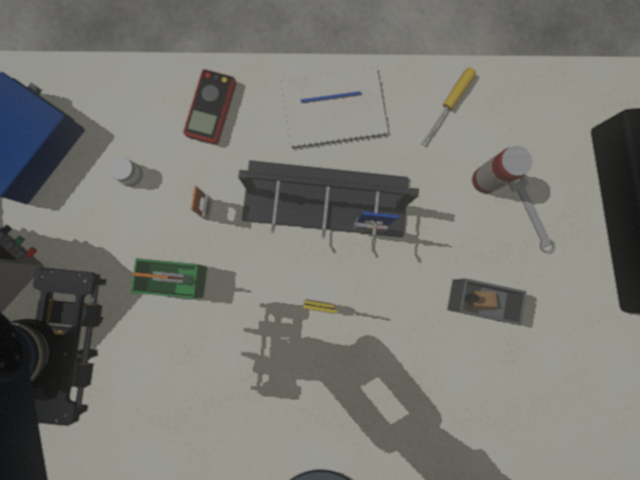

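The scene picture shows the relay pack upright in the green box (392,160), and the blue pack still hanging at (305,260). The robot is clear of everything.

```bash
python3 -c "
from rig import robot
o=robot.get_obs();print(o['time'],o['joint_velocities'].round(3) if hasattr(o['joint_velocities'],'round') else o['joint_velocities']);print(robot.hand_in())"
```

```text
14.35 [-0.     0.003  0.003  0.001  0.002  0.   ]
the job is handed in; nothing more can be done
None
```

The orange-tabbed relay pack is off its peg and standing tab up in the green job box. I handed the job in at 14.35 s.

- **Taking it off:** I gripped the pack by its tab, lifted it about 20 mm and slid it level over the tip. The highest wrist force I read during the slide was about 2–3 N.
- **Setting it down:** The last step down pressed the pack on the box floor with about 24 N for a moment, firmer than I meant. I eased off straight away, and the reading was about 5 N just before I opened the fingers.
- **Last checks:** The final scene and top pictures show the pack upright inside the box. The blue-tabbed fuse pack is still on its peg, within 5 mm of its first position, which is about the network's error. The yellow and small orange look-alikes are untouched, and the gripper is clear and at rest.
- **Disagreements:** My two-view heights came out about 4–5 mm below the text's. Before the slide, one picture suggested a lift of only about 16–17 mm, so I raised the pack a little more.

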